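# Switch off the model trimmer and hold its splash guard open at 45 degrees

### The job

The model trimmer is still switched on: push its toggle all the way over to off, towards the rear of the machine, and only then lift the clear splash guard by its bar handle until it stands 45 degrees open from its shut position. Hold it still there, because it falls shut by itself and the abrasive disc is about to be inspected; your program finishes while the gripper is still holding the guard by the bar. Leave the stone cast on the trimmer's table and the bowl, press plate and model bases on the bench where they are.

Things in the scene. Friction and masses are not known exactly. Their poses are not given: they have to be found in the camera images.
- trimmer: Stone-model trimmer fixed on the bench, white casing 280 mm wide. Origin on the bench under the middle of its front edge; own x runs front to rear, y to its left, z up. Casing x 0 to 265 mm, 104 mm high at the front; model table top at z 115; disc housing x 220 to 265, 250 mm high; motor behind to x 415, 200 mm high. Grey switch console on its right flank: x 30 to 180, y -139 to -214, 122 mm high.
- switch (a joint): Toggle on the console, rad: 0 = on, leaning 0.45 rad from upright to the front; 0.9 = off, leaning 0.45 rad to the rear (end stop). It turns about the trimmer's y axis and stays where it is left; about 1.5 N at the paddle moves it. It starts between 0 and 0.1.
- switch_tip (a point): Middle of the free end of the toggle's black paddle (24 mm wide along the trimmer's y, 10 mm thick, 34 mm long). It lies 58 mm from the toggle's pivot, which is at x 75, y -178, z 122 mm in the trimmer's frame, level with the console's top plate.
- guard (a joint): Opening angle of the splash guard, rad: 0 = shut, 0.785 = 45 degrees open, stop at 1.5. Shut, the panel slopes down to the front at 30.8 degrees below level, so 45 degrees open is 14.2 degrees above level. It falls shut by its own weight (guard and bar about 0.5 to 0.9 kg; 3 to 5 N upward at the bar holds it).
- guard_hinge (a point): Middle of the guard's hinge line, which runs along the trimmer's y axis; at x 215, y 0, z 240 mm in the trimmer's frame. The guard is a clear panel 245 mm long from hinge to front edge, 264 mm wide, 4 mm thick, with an aluminium frame.
- guard_bar (a point): Middle of the steel bar handle across the front of the guard: round, 14 mm thick, 150 mm long along the trimmer's y, on two 12 mm posts 66 mm either side of its middle. 225 mm from the hinge along the panel, axis 38 mm off its outer side. Axes as the trimmer's when shut, turning with the guard. In the trimmer's frame: x 2, z 157 mm shut; x 6, z 332 mm at 45 degrees.
- cast: Cream stone dental cast, 66 mm wide, about 61 mm long, 32 mm high, loose on the trimmer's model table behind the shut guard. Origin at the centre of its underside. To be left alone.
- bowl: Dark red silicone mixing bowl, 124 mm across, 75 mm high, on the bench. Origin at the centre of its underside. To be left alone.
- press_plate: Bronze flask press plate 110 x 110 x 14 mm with a boss and spindle end to 40 mm, on the bench. Origin at the centre of its underside. To be left alone.
- bases: Stack of four grey plastic model bases, about 83 x 80 mm, 65 mm high, on the bench. Origin at the underside. To be left alone.

How it is judged:
On the way:
1. the toggle is pushed over to off while the guard is still shut (value of joint switch above 0.78 rad and value of joint guard below 0.06 rad), for 0.2 s.
At the end, for the whole second after the job is handed in: The guard stands still, 45 degrees open (40 to 50 degrees count), carried by the gripper's fingers on the bar and touching the cast nowhere; the toggle is over at off (within 0.12 rad of its stop); the cast is within 10 mm and the bowl, press plate and bases are within 20 mm of where they were (value of joint guard between 0.698 and 0.873 rad and velocity of joint guard between -0.05 and 0.05 rad/s and contact force between the fingers and guard_c1 above 1 N and contact force between guard_c0 and cast below 0.05 N and value of joint switch above 0.78 rad and distance of cast from where it was at the start of the episode below 0.01 m and distance of each of bowl, press_plate, bases from where it was at the start of the episode below 0.02 m); the arm keeps its last pose, push and grip.
It fails at once if the guard is lifted while the trimmer is still switched on (value of joint guard above 0.12 rad and value of joint switch below 0.7 rad).
It fails at once if the cast on the trimmer's table is knocked about (distance of cast from where it was at the start of the episode above 0.015 m).
It fails at once if a thing on the bench is knocked about (distance of any of bowl, press_plate, bases from where it was at the start of the episode above 0.03 m).
It also fails if it takes over 56 s, if anything falls off the work surface, if the arm or the gripper's body presses on something with over 40 N, if the wrist force passes 120 N, or if a joint passes its speed limit or range.

### The arm

A 7-joint arm with a two-finger parallel gripper is mounted at the origin on the work surface. World frame = base frame: x ahead of the robot, y to its left, z up, the work surface at z = 0. Lengths are in m, angles in rad, forces in N, time in s.
With the tool pointing down it reaches from about 0.4 to 0.925 m from the base axis. Payload 4.1 kg.
Tool frame: the origin (TCP) lies at the very end of the fingers, on their centre line; the grasp point (between the pads) lies 19 mm behind it; z points along the fingers, y is the direction in which the jaws open and shut (so a half turn about z gives the same grasp; the last joint's range is limited). The gripper opens to 85 mm and grips with 20 to 120 N. Pads are 22 mm wide; open, the fingers measure 114 mm over their backs; the gripper's body (76 mm by 85 mm) begins 54 mm behind the grasp point. The pads swing forward as they close: fully open they stand 13 mm farther back than shut.
Start: joints at [1.146, 0.398, 0.045, 1.537, -0.019, 1.207, -0.051], TCP at [0.208, -0.616, 0.231] pointing down, gripper open.
Joint ranges: [-2.82, 2.82], [-0.49, 2.23], [-1.37, 1.46], [0, 2.46], [-1.36, 4.5], [0.23, 2], [-2.94, 2.94]. Speed limits (rad/s): [2.57, 2.57, 3.14, 3.14, 3.14, 3.14, 3.14].

### API

Orientations are given as a unit quaternion [x, y, z, w].
In Python, from plant import get_state, camera, camera_params, job_done, look_for, place_of gives the robot as it stands.
- The arm moves only by the tool drive_tool, never from a script. Its arguments are lists of equal length, an entry for each row: "dp": the shift along the tool's x, y, z in mm, a list of three; "delta_rot": the turn, a rotation vector about the tool's x, y, z in degrees, a list of three; "claw": the closure, from 0 (fully open) to 1 (shut). A call has 1 to 10 rows; each row is the pose to reach, as a shift and turn from the pose commanded when the call began, along the tool's axes at that moment; what a row does not reach only later rows make up. A row lasts 1/8 s, in which the tool goes at most 62.5 mm and 10.7 degrees, less where a joint would pass 70% of its speed; a pose out of reach is approached as far as the arm can. A call with a gripper value outside its range is refused whole. The fingers move at their own pace and stop on an object; "grip_force" is the grip in N (left out, the last holds). Time passes only in rows, so rows that repeat a pose let the fingers close. It gives the time, the measured TCP pose, the force and the opening at its end, in the units of the state.
- get_state(): the state, without advancing time (a new reading comes with each control period).
- camera(name): name is "scene" or "side" or "wrist"; returns (picture, depth): 384x512x3 uint8, red, green, blue; 384x512 float32, m along the optical axis (not along the pixel's ray), 0 where there is no reading.
- camera_params(name): a dict with "fovy" (degrees; the focal length in pixels is half the picture's height over the tangent of half this angle, whatever the lens; pixels are square), "cx", "cy" (the principal point, pixels), "R" (3x3) and "t" (3): a world point X has camera coordinates R X + t. Camera axes: x right, y down, z forward; pixel columns grow to the right and rows downward; lengths in m; the calibration is good to about 2 mm. A picture is of the moment at which its call begins: read the wrist's pose just before it. camera_params takes no time and is no camera call; for the wrist camera it gives the pose at the moment of the call.
- job_done(): hands the job in, once; it reports no verdict.
Trained networks look in the newest picture that a camera, given by its name, has taken for a name from the list of things; names that differ only in an ending like _2 or _b are one class to them, and where a whole thing is asked for, a point or a joint stands for the part that bears it (a point fixed in the world has none). Each returns a list of dicts, best first, with "p" (0 to 1); they miss things now and then, are a little off and sometimes report something else, mostly with a low value. They report only what shows in the picture. A call takes as long as a camera call.
- look_for(camera, query): "uv" ([column, row] in pixels, amid what is visible of it).
- place_of(camera, query): "uv" ([column, row] in pixels: a listed point, or the origin of a listed thing).
The state is a dict: "time": time; "q": joint angles; "qd": joint speeds; "tau": joint torques, N m; "position": TCP position; "ee_rot": TCP orientation; "wrist_force": force on the tool from outside, world axes, zero at the start; "torque": the same for the moment, N m; "gripper_width": finger opening in m.
Only numpy, scipy, OpenCV 4.12 (cv2) and the standard library are available. Lean on these libraries where they do the work, as an engineer would, in place of code of your own. Each camera call takes 0.05 s, during which the arm holds its last target. There are 200 camera calls.

## Working session

There is one attempt and no reset: what is moved stays moved. The work goes in short steps, Python scripts to look and compute and a tool call to move; the robot and the scene stay as the last step left them, time stands still between calls to the robot, and variables do not carry over. Pictures are saved under pics/ and viewed, about 8 in all and at most 12, crops included, and the job is handed in when it is done.

Besides the shell and the picture viewer there is one more tool, called after "Request:" by a JSON object that holds its "name" and its "arguments". drive_tool: Moves the arm, as the interface text tells. Its arguments: {"type":"object","properties":{"dp":{"type":"array"},"delta_rot":{"type":"array"},"claw":{"type":"array"},"grip_force":{"type":"number"}},"required":["dp","delta_rot","claw"]}

```bash
mkdir -p pics; cat > h.py <<'E'
import numpy as np, cv2
from plant import *
def K(n):
    p=camera_params(n); f=192/np.tan(np.radians(p['fovy'])/2); return f,p['cx'],p['cy'],np.array(p['R']),np.array(p['t'])
def ray(n,uv):
    f,cx,cy,R,t=K(n); d=R.T@np.array([(uv[0]-cx)/f,(uv[1]-cy)/f,1]); return -R.T@t,d
def atz(n,uv,z):
    o,d=ray(n,uv); return o+d*(z-o[2])/d[2]
def dep(n,uv,D):
    u,v=int(round(uv[0])),int(round(uv[1])); o,d=ray(n,uv); w=D[max(v-1,0):v+2,max(u-1,0):u+2]; w=w[w>0]
    return o+d*np.median(w) if len(w) else None
def proj(n,X):
    f,cx,cy,R,t=K(n); c=R@np.array(X)+t; return [cx+f*c[0]/c[2],cy+f*c[1]/c[2]]
E
python3 - <<'E'
from h import *
np.set_printoptions(precision=3,suppress=True)
s=get_state(); print(s)
ims=[]
for n in ['scene','side']:
    im,D=camera(n); ims.append(im); np.save(n+'.npy',D)
    print(n,K(n))
    for q in ['trimmer','switch_tip','guard_hinge','guard_bar','cast','bowl','press_plate','bases']:
        for r in place_of(n,q)[:2]:
            print(q,np.round(r['uv'],1),round(r['p'],2),dep(n,r['uv'],D))
    cv2.imwrite(f'pics/{n}.png',im[:,:,::-1])
E
```

```text
{'time': 0.0, 'q': array([ 1.146,  0.399,  0.045,  1.538, -0.019,  1.207, -0.051]), 'qd': array([ 0.   ,  0.001, -0.001, -0.001,  0.001, -0.   , -0.001]), 'tau': array([  0.   , -47.513,   1.365, -25.422,   0.012,   0.009,   0.   ]), 'position': array([ 0.208, -0.615,  0.23 ]), 'ee_rot': array([ 0.987,  0.162, -0.   , -0.001]), 'wrist_force': array([ 0.743, -0.273,  0.666]), 'torque': array([ 0.002, -0.031,  0.013]), 'gripper_width': 0.085004770702014}
scene (np.float64(478.32167409790384), 260.1417419906413, 195.59541914372736, array([[ 0.155,  0.988, -0.005],
       [ 0.86 , -0.137, -0.491],
       [-0.486,  0.072, -0.871]]), array([-0.086, -0.42 ,  2.16 ]))
trimmer [285.9 193. ] 0.61 [0.591 0.089 0.175]
switch_tip [242.2 178.9] 0.47 [ 0.405 -0.051  0.008]
guard_hinge [290.5 212.3] 0.84 [0.707 0.08  0.247]
guard_hinge [145.6 186.8] 0.39 [ 0.397 -0.437  0.033]
guard_bar [289.  172.7] 0.65 [0.502 0.118 0.164]
cast [290.1 213.9] 0.39 [0.713 0.078 0.247]
bowl [140.1 240.8] 0.78 [ 0.616 -0.473  0.005]
press_plate [148.3 188.4] 0.95 [ 0.403 -0.428  0.029]
bases [360.  178.8] 0.81 [0.511 0.406 0.061]
side (np.float64(352.00217331990206), 252.05550792450572, 188.94559399973403, array([[-0.689, -0.724,  0.007],
       [-0.383,  0.356, -0.852],
       [ 0.615, -0.59 , -0.523]]), array([0.397, 0.377, 1.021]))
trimmer [241.7 254.2] 0.63 [0.496 0.126 0.   ]
switch_tip [275.4 193.4] 0.54 [ 0.513 -0.056  0.17 ]
switch_tip [240.4 215.1] 0.3 [0.532 0.098 0.139]
guard_hinge [208.5 169.3] 0.74 [0.707 0.094 0.248]
guard_bar [240.4 216.1] 0.62 [0.502 0.125 0.164]
bowl [321.2 182.3] 0.96 [ 0.579 -0.443  0.034]
press_plate [357.3 205.6] 0.56 [ 0.369 -0.416  0.021]
```

```bash
python3 - <<'E'
import cv2
a=cv2.imread('pics/scene.png')[100:300,90:420]; cv2.imwrite('pics/a.png',cv2.resize(a,None,fx=2.4,fy=2.4))
a=cv2.imread('pics/side.png')[80:340,80:440]; cv2.imwrite('pics/b.png',cv2.resize(a,None,fx=2.2,fy=2.2))
E
```

```text
(no output)
```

View pics/a.png

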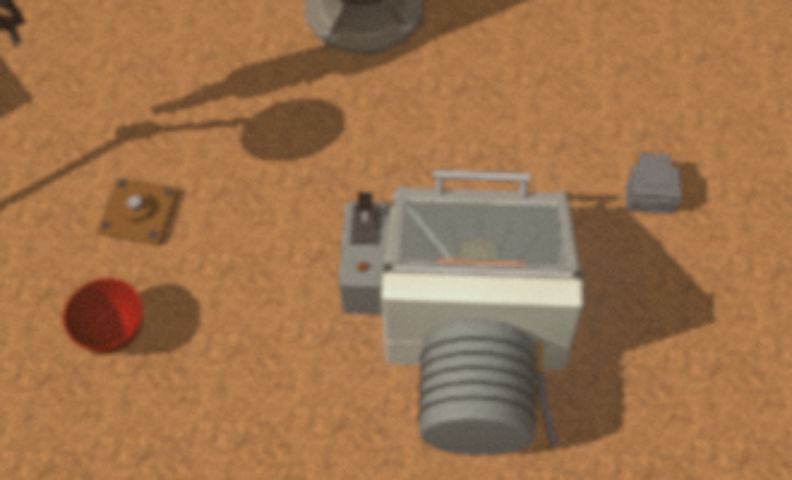

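View pics/b.png

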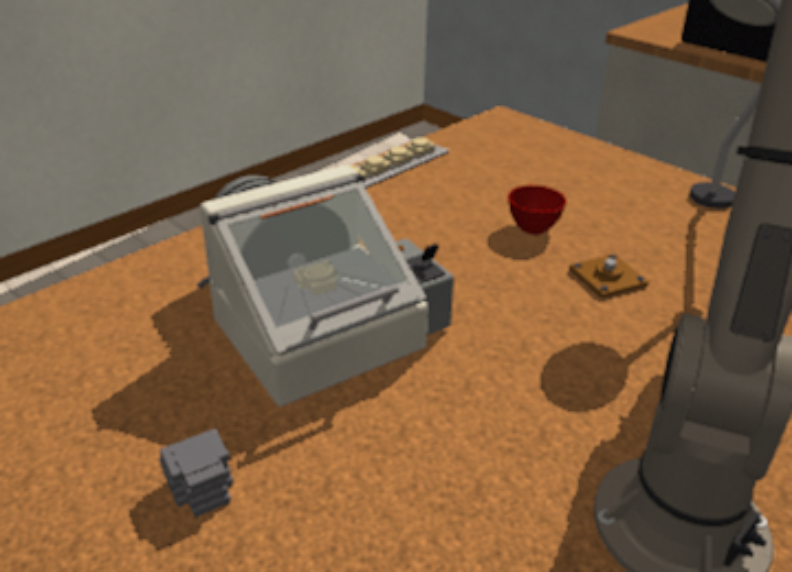

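The pictures show the trimmer with the guard shut. In the scene view the bar runs from about px (271,173) to (310,174), and the toggle leans to the front at about (242,183). The bowl and press plate are well to the right, the bases to the left. Next I fit the trimmer pose from the depth.

```bash
python3 - <<'E'
from h import *
from scipy.optimize import least_squares
np.set_printoptions(precision=4,suppress=True)
def cloud(n):
    D=np.load(n+'.npy'); f,cx,cy,R,t=K(n); v,u=np.nonzero(D>0); z=D[v,u]
    P=np.stack([(u-cx)/f*z,(v-cy)/f*z,z],1)
    return (P-t)@R,u,v
P,u,v=cloud('scene')
m=(P[:,2]>.235)&(P[:,2]<.262)&(abs(P[:,0]-.73)<.12)&(abs(P[:,1]-.08)<.25)
r=cv2.minAreaRect(P[m][:,:2].astype(np.float32)*1000); print(m.sum(),r,np.median(P[m][:,2]))
c=np.array(r[0])/1000
# bar
res={}
for n in ['scene','side']:
    P,u,v=cloud(n)
    m=(P[:,2]>.14)&(P[:,2]<.175)&(P[:,0]>.44)&(P[:,0]<.56)&(P[:,1]>0)&(P[:,1]<.25)
    p=P[m]; 
    l=cv2.fitLine(p[:,:2].astype(np.float32),cv2.DIST_HUBER,0,.005,.01).ravel(); print(n,m.sum(),l,'yaw of y',np.degrees(np.arctan2(-l[0],l[1])),p[:,1].min(),p[:,1].max())
    m=(P[:,2]>.132)&(P[:,2]<.2)&(abs(P[:,0]-.51)<.06)&(abs(P[:,1]+.06)<.05); print('toggle',m.sum(),P[m].mean(0),P[m].min(0),P[m].max(0))
# network fit (z constraints)
obs=[('scene','guard_hinge',[290.5,212.3]),('scene','guard_bar',[289,172.7]),('scene','switch_tip',[242.2,178.9]),('side','switch_tip',[275.4,193.4]),('side','guard_hinge',[208.5,169.3]),('side','guard_bar',[240.4,216.1]),('scene','trimmer',[285.9,193])]
L={'guard_hinge':[.215,0,.24],'guard_bar':[.002,0,.157],'switch_tip':[.05,-.178,.174],'trimmer':[0,0,0]}
def W(x,l): c,s=np.cos(x[2]),np.sin(x[2]); return [x[0]+c*l[0]-s*l[1],x[1]+s*l[0]+c*l[1],l[2]]
f=lambda x:np.concatenate([np.array(proj(n,W(x,L[q])))-uv for n,q,uv in obs])
s=least_squares(f,[.5,.12,-.15],loss='soft_l1'); print(s.x,np.degrees(s.x[2]),s.fun.reshape(-1,2))
E
```

```text
1493 ((723.658447265625, 78.68852996826172), (280.22998046875, 76.37061309814453), 79.69231414794922) 0.24846140752105972
scene 399 [ 0.1256 -0.9921  0.5295  0.1037] yaw of y -172.7869 0.00037565832916132484 0.23291943987854188
toggle 115 [ 0.5307 -0.0488  0.1566] [ 0.4985 -0.0769  0.132 ] [ 0.5684 -0.0101  0.1807]
side 585 [ 0.1612 -0.9869  0.5347  0.0804] yaw of y -170.7209 0.0002984513163479752 0.23921924829945498
toggle 115 [ 0.5321 -0.0356  0.1591] [ 0.4965 -0.0733  0.1326] [ 0.5683 -0.0102  0.1801]
[ 0.497   0.1239 -0.1957] -11.21028221838337 [[ 0.4599  1.0113]
 [ 1.3187  0.191 ]
 [-0.314   1.0774]
 [ 1.1053 -1.1794]
 [ 2.5895  0.7833]
 [ 0.9136  1.8629]
 [ 2.4746  0.2206]]
```

Request:
{"name": "drive_tool", "arguments": {"dp": [[44,-44,0],[88,-88,0],[132,-132,0],[175,-177,0],[219,-221,0],[263,-265,0],[307,-309,0],[351,-354,0],[395,-398,0],[438,-442,0]], "delta_rot": [[0,0,-6],[0,0,-12],[0,0,-18],[0,0,-24],[0,0,-30],[0,0,-36],[0,0,-42],[0,0,-48],[0,0,-54],[0,0,-61]], "claw": [1,1,1,1,1,1,1,1,1,1], "grip_force": 60}}

```text
time: 2.15
position: [0.4823, -0.0552, 0.2318]
ee_rot: [0.767, 0.642, 0.0, 0.001]
wrist_force: [1.3, -0.9, -0.1]
gripper_width: 0.0002
```

```bash
python3 - <<'E'
from h import *
np.set_printoptions(precision=4,suppress=True)
s=get_state(); print(s['position'],s['q'])
im,D=camera('wrist'); cv2.imwrite('pics/w1.png',im[:,:,::-1])
for q in ['switch_tip','guard_bar','guard_hinge','trimmer']:
    for r in place_of('wrist',q)[:2]: print(q,np.round(r['uv']),round(r['p'],2),dep('wrist',r['uv'],D))
for nm,p in [('tip',[.5162,-.0631,.174]),('bar',[.5015,.1206,.157])]: print(nm,proj('wrist',p))
E
```

```text
[ 0.4823 -0.0552  0.2318] [ 0.499   0.1232 -0.5133  1.906   0.0677  1.1277 -0.2166]
switch_tip [298. 213.] 0.71 [ 0.514  -0.0556  0.1764]
tip [np.float64(306.16920136886506), np.float64(208.4845682732741)]
bar [np.float64(227.76772995853574), np.float64(-115.49968524493082)]
```

View pics/w1.png

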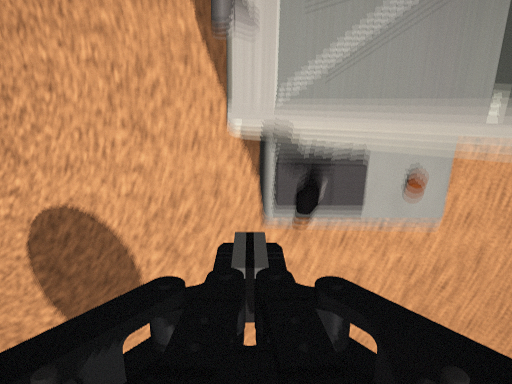

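```bash
python3 - <<'E'
from h import *
np.set_printoptions(precision=4,suppress=True)
s=get_state(); print(s['position'],np.abs(s['qd']).max())
im,D=camera('wrist'); cv2.imwrite('pics/w2.png',cv2.resize(im[:260,180:512,::-1],None,fx=2,fy=2))
for q in ['switch_tip']:
    for r in place_of('wrist',q)[:2]: print(q,np.round(r['uv']),round(r['p'],2),dep('wrist',r['uv'],D))
f,cx,cy,R,t=K('wrist'); v,u=np.nonzero(D>0); z=D[v,u]
P=(np.stack([(u-cx)/f*z,(v-cy)/f*z,z],1)-t)@R
L=np.stack([(P[:,0]-.4995)*.983-(P[:,1]-.121)*.182,(P[:,0]-.4995)*.182+(P[:,1]-.121)*.983,P[:,2]],1)
m=(L[:,2]>.14)&(L[:,2]<.2)&(L[:,0]>.03)&(L[:,0]<.13)&(L[:,1]<-.145)&(L[:,1]>-.23)
print('toggle local',m.sum(),np.percentile(L[m],[2,50,98],axis=0))
m=(L[:,2]>.117)&(L[:,2]<.127)&(L[:,0]>.0)&(L[:,1]<-.145)&(L[:,1]>-.25)
print('console top local',m.sum(),np.percentile(L[m],[1,50,99],axis=0)); print(cv2.minAreaRect(L[m][:,:2].astype(np.float32)*1000))
E
```

```text
[ 0.4813 -0.0575  0.2312] 0.026813526055749187
switch_tip [303. 211.] 0.85 [ 0.5133 -0.0649  0.1765]
toggle local 954 [[ 0.0425 -0.1896  0.1474]
 [ 0.0498 -0.1771  0.1742]
 [ 0.0639 -0.1676  0.1777]]
console top local 12249 [[ 0.0286 -0.2123  0.1171]
 [ 0.102  -0.1754  0.1185]
 [ 0.1685 -0.1463  0.1244]]
((98.78202056884766, -179.8688507080078), (68.20169067382812, 145.59124755859375), 88.85196685791016)
```

View pics/w2.png

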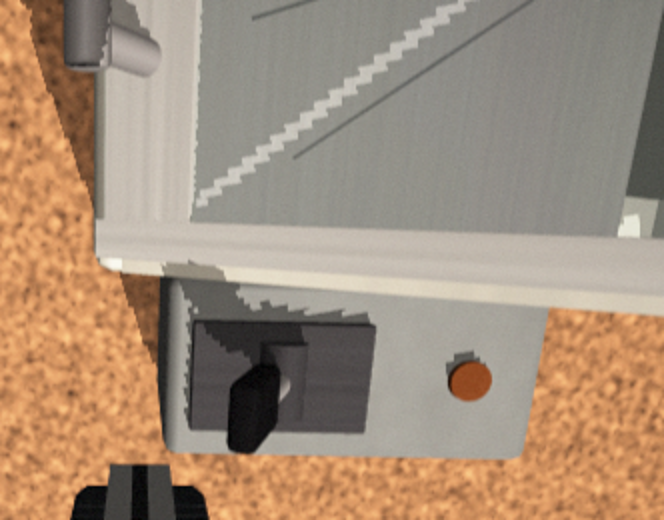

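The toggle and console lie within about 2 mm of the fitted frame. Lower in front of the paddle, then push it to the rear.

Request:
{"name": "drive_tool", "arguments": {"dp": [[0,0,27],[0,0,54],[0,0,81],[0,0,81],[0,11,81],[0,20,81],[0,29,81],[0,38,81],[0,47,81],[0,54,81]], "delta_rot": [[0,0,0],[0,0,0],[0,0,0],[0,0,0],[0,0,0],[0,0,0],[0,0,0],[0,0,0],[0,0,0],[0,0,0]], "claw": [1,1,1,1,1,1,1,1,1,1]}}

```text
time: 3.75
position: [0.5347, -0.0666, 0.1499]
ee_rot: [0.768, 0.641, -0.0, -0.0]
wrist_force: [-2.6, 0.6, -0.5]
gripper_width: 0.0003
```

Request:
{"name": "drive_tool", "arguments": {"dp": [[0,4,0],[0,8,0],[0,10,0],[0,10,0]], "delta_rot": [[0,0,0],[0,0,0],[0,0,0],[0,0,0]], "claw": [1,1,1,1]}}

```text
time: 4.25
position: [0.5358, -0.0668, 0.1496]
ee_rot: [0.768, 0.641, -0.008, -0.007]
wrist_force: [-22.4, 3.5, 17.4]
gripper_width: -0.0004
```

Request:
{"name": "drive_tool", "arguments": {"dp": [[0,-20,0],[0,-50,-20],[0,-75,-60],[0,-75,-100],[30,-75,-110],[60,-75,-110],[90,-75,-110],[90,-75,-110],[90,-75,-110]], "delta_rot": [[0,0,0],[0,0,0],[0,0,0],[0,0,0],[0,0,0],[0,0,0],[0,0,0],[0,0,0],[0,0,0]], "claw": [1,1,1,1,0.5,0.5,0.5,0.5,0.5]}}

```text
time: 5.38
position: [0.4872, 0.0329, 0.2603]
ee_rot: [0.768, 0.64, 0.0, 0.0]
wrist_force: [-0.1, 0.4, 0.6]
gripper_width: 0.0429
```

```bash
python3 - <<'E'
from h import *
np.set_printoptions(precision=4,suppress=True)
s=get_state(); print(s['position'],s['ee_rot'],np.abs(s['qd']).max(),s['gripper_width'])
im,D=camera('wrist'); cv2.imwrite('pics/w3.png',im[:,:,::-1])
for q in ['guard_bar','switch_tip']:
    for r in place_of('wrist',q)[:2]: print(q,np.round(r['uv']),round(r['p'],2),dep('wrist',r['uv'],D))
def cl(n,D):
    f,cx,cy,R,t=K(n); v,u=np.nonzero(D>0); z=D[v,u]
    P=(np.stack([(u-cx)/f*z,(v-cy)/f*z,z],1)-t)@R
    return P,np.stack([(P[:,0]-.4995)*.983-(P[:,1]-.121)*.182,(P[:,0]-.4995)*.182+(P[:,1]-.121)*.983,P[:,2]],1)
P,L=cl('wrist',D)
m=(L[:,2]>.15)&(L[:,2]<.18)&(abs(L[:,0])<.03)&(abs(L[:,1])<.08)
if m.sum()>20:
    print('bar local',m.sum(),np.percentile(L[m],[2,50,98],axis=0),cv2.minAreaRect(P[m][:,:2].astype(np.float32)*1000))
print('proj',proj('wrist',[.5015,.1206,.164]))
im,D=camera('side'); P,L=cl('side',D); cv2.imwrite('pics/s2.png',cv2.resize(im[150:260,200:320,::-1],None,fx=5,fy=5))
m=(L[:,2]>.14)&(L[:,2]<.2)&(L[:,0]>.03)&(L[:,0]<.13)&(L[:,1]<-.145)&(L[:,1]>-.23)
print('toggle local',m.sum(),np.percentile(L[m],[2,50,98],axis=0))
E
```

```text
[0.4872 0.0329 0.2603] [0.768  0.6404 0.     0.0005] 0.01449213987426481 0.04290899640444326
guard_bar [244.  66.] 0.84 [0.4994 0.1206 0.1657]
bar local 3548 [[-0.0075 -0.0715  0.1583]
 [-0.0004 -0.0127  0.1645]
 [ 0.0068  0.0376  0.1666]] ((498.11688232421875, 103.5777587890625), (115.33100128173828, 18.69799041748047), 78.9325942993164)
proj [np.float64(247.52514052389736), np.float64(65.3247074397887)]
toggle local 60 [[ 0.075  -0.1893  0.1421]
 [ 0.084  -0.1772  0.1619]
 [ 0.0932 -0.1656  0.1774]]
```

View pics/w3.png

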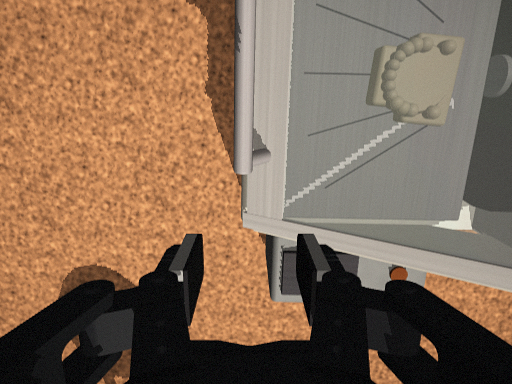

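The toggle now leans to the rear (its front face runs from local x 75 to 93). The bar is at about local (0,0), z 0.158, px (244,66). Move over the bar and go down.

Request:
{"name": "drive_tool", "arguments": {"dp": [[30,-2,0],[60,-4,0],[89,-4,20],[89,-4,50],[89,-4,80],[89,-4,100],[89,-4,112],[89,-4,122],[89,-4,122]], "delta_rot": [[0,0,1.4],[0,0,1.4],[0,0,1.4],[0,0,1.4],[0,0,1.4],[0,0,1.4],[0,0,1.4],[0,0,1.4],[0,0,1.4]], "claw": [0.6,0.6,0.6,0.6,0.6,0.6,0.6,0.6,0.6]}}

```text
time: 6.7
position: [0.4988, 0.1217, 0.138]
ee_rot: [0.776, 0.631, -0.0, -0.0]
wrist_force: [-0.5, 0.7, -0.3]
gripper_width: 0.0339
```

Request:
{"name": "drive_tool", "arguments": {"dp": [[0,0,0],[0,0,0],[0,0,0],[0,0,0],[0,0,0]], "delta_rot": [[0,0,0],[0,0,0],[0,0,0],[0,0,0],[0,0,0]], "claw": [1,1,1,1,1], "grip_force": 60}}

```text
time: 7.32
position: [0.4998, 0.122, 0.1391]
ee_rot: [0.776, 0.631, 0.001, 0.001]
wrist_force: [1.5, -0.4, 5.4]
gripper_width: 0.0119
```

Request:
{"name": "drive_tool", "arguments": {"dp": [[0,-2,-6],[0,-4,-13],[0,-6,-19],[0,-6,-19]], "delta_rot": [[0,0,0],[0,0,0],[0,0,0],[0,0,0]], "claw": [1,1,1,1]}}

```text
time: 7.82
position: [0.4938, 0.1232, 0.1576]
ee_rot: [0.776, 0.631, 0.001, 0.001]
wrist_force: [4.9, 0.2, -0.9]
gripper_width: 0.012
```

```bash
python3 - <<'E'
from h import *
s=get_state(); print(s['position'],s['wrist_force'],s['gripper_width'])
im,D=camera('side'); cv2.imwrite('pics/s3.png',cv2.resize(im[130:270,160:320,::-1],None,fx=5,fy=4))
im,D=camera('wrist'); cv2.imwrite('pics/w4.png',im[:,:,::-1])
E
```

```text
[0.49379424 0.123236   0.15762978] [ 4.91548259  0.24312227 -0.85139048] 0.011959886702766426
```

View pics/s3.png

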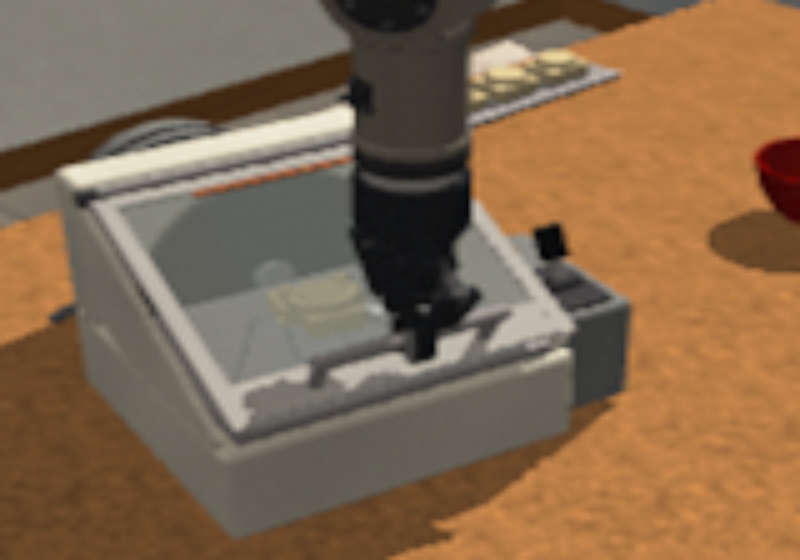

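The side picture shows the guard lifted slightly, with the fingers on the middle of the bar at about (425,335) and the toggle leaning to the rear at about (550,240). Carry on along the arc.

Request:
{"name": "drive_tool", "arguments": {"dp": [[0,-3,-9],[0,-5,-19],[0,-7,-29],[0,-8,-39],[0,-9,-49],[0,-9.5,-59],[0,-9.5,-69],[0,-9,-79],[0,-9,-79]], "delta_rot": [[0,0,0],[0,0,0],[0,0,0],[0,0,0],[0,0,0],[0,0,0],[0,0,0],[0,0,0],[0,0,0]], "claw": [1,1,1,1,1,1,1,1,1]}}

```text
time: 9.05
position: [0.485, 0.125, 0.2363]
ee_rot: [0.776, 0.631, 0.001, 0.0]
wrist_force: [5.6, -0.1, -3.8]
gripper_width: 0.0119
```

Request:
{"name": "drive_tool", "arguments": {"dp": [[0,1,-10],[0,2,-20],[0,4,-30],[0,6,-39],[0,9,-49],[0,11.5,-58.5],[0,15,-68],[0,19,-77],[0,19,-77],[0,19,-77]], "delta_rot": [[0,0,0],[0,0,0],[0,0,0],[0,0,0],[0,0,0],[0,0,0],[0,0,0],[0,0,0],[0,0,0],[0,0,0]], "claw": [1,1,1,1,1,1,1,1,1,1]}}

```text
time: 10.3
position: [0.5016, 0.1215, 0.3122]
ee_rot: [0.775, 0.631, -0.001, -0.001]
wrist_force: [1.5, 1.7, -5.5]
gripper_width: 0.0117
```

```bash
python3 - <<'E'
from h import *
np.set_printoptions(precision=4,suppress=True)
s=get_state(); print(s['position'],s['wrist_force'],s['gripper_width'],np.abs(s['qd']).max())
O=[.4995,.121]
def cl(n,D):
    f,cx,cy,R,t=K(n); v,u=np.nonzero(D>0); z=D[v,u]
    P=(np.stack([(u-cx)/f*z,(v-cy)/f*z,z],1)-t)@R
    return np.stack([(P[:,0]-O[0])*.983-(P[:,1]-O[1])*.182,(P[:,0]-O[0])*.182+(P[:,1]-O[1])*.983,P[:,2]],1)
for n in ['side','scene','wrist']:
    im,D=camera(n); L=cl(n,D)
    if n=='side': cv2.imwrite('pics/s4.png',cv2.resize(im[90:270,160:320,::-1],None,fx=4,fy=3.3))
    for lo,hi in [(-.135,-.115),(.115,.135)]:   # side frame members
        m=(L[:,1]>lo)&(L[:,1]<hi)&(L[:,0]>-.04)&(L[:,0]<.19)&(L[:,2]>.235)&(L[:,2]<.34)
        if m.sum()>40:
            l=cv2.fitLine(L[m][:,[0,2]].astype(np.float32),cv2.DIST_HUBER,0,.002,.01).ravel(); print(n,m.sum(),'slope deg above level to front',np.degrees(np.arctan(-l[1]/l[0])),'open',30.8+np.degrees(np.arctan(-l[1]/l[0])))
    for q in ['guard_bar']:
        for r in place_of(n,q)[:1]: print(q,r['p'],dep(n,r['uv'],D))
    m=(L[:,2]>.14)&(L[:,2]<.2)&(L[:,0]>.03)&(L[:,0]<.13)&(L[:,1]<-.145)&(L[:,1]>-.23)
    if m.sum()>10: print(n,'toggle local',m.sum(),np.percentile(L[m],[2,50,98],axis=0))
E
```

```text
[0.5016 0.1215 0.3122] [ 1.5287  1.6763 -5.5154] 0.011733096030950617 0.0006247721661883081
side 77 slope deg above level to front 12.687062 open 43.48706
side 167 slope deg above level to front 12.850777 open 43.650776
guard_bar 0.96 [0.5094 0.1276 0.3397]
side toggle local 59 [[ 0.0756 -0.1883  0.142 ]
 [ 0.0844 -0.1772  0.1617]
 [ 0.0944 -0.1672  0.1771]]
scene 293 slope deg above level to front 13.6075735 open 44.407574
scene 340 slope deg above level to front 13.058835 open 43.858833
guard_bar 0.69 [0.5574 0.1062 0.4081]
scene toggle local 21 [[ 0.0797 -0.1877  0.1494]
 [ 0.0946 -0.1771  0.1734]
 [ 0.0981 -0.163   0.1786]]
guard_bar 0.7 [0.5028 0.1259 0.3361]
```

View pics/s4.png

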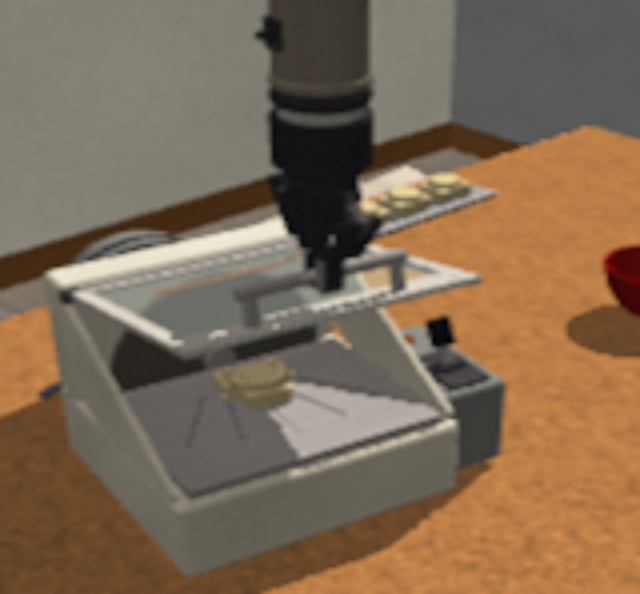

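The guard is open about 44 degrees and still, with the fingers around the middle of the bar at about (330,270). The toggle leans to the rear, and the cast and bowl look unmoved. Handing in.

```bash
python3 -c "
from h import *
print(job_done()); s=get_state(); print(s['position'],s['wrist_force'],s['gripper_width'])"
```

```text
the job is handed in; nothing more can be done
None
the job is handed in; nothing more can be done
```

I pushed the toggle over to off first, then gripped the bar in its middle at 60 N and lifted the guard to about 45 degrees. The job was handed in at about 10.5 s of the 56 s allowed, with the gripper still holding the bar.

**Last checks:**
- **Guard:** the depth fits gave 43.5 to 44.4 degrees open (40 to 50 count). The arm stood still, and the fingers were carrying about 5.5 N.
- **Toggle:** it ran into its end stop with about 22 N on the wrist while the guard was shut. Later pictures still show it leaning fully to the rear.
- **Cast and bowl:** they look unmoved in the last side picture; I did not measure their positions again.
- **Press plate and bases:** I did not look at these again after the start, but the arm never went low near them.

**Readings that disagreed:**
- The gripper opening read 11.8 mm on the 14 mm bar, though the grip held through the whole lift.
- In the last scene view the bar position came out wrong, probably because the gripper hid the bar. The side and wrist cameras agreed with each other to within about 7 mm.

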